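# Read a tube label through the hand lens

### The arm

A 6-joint arm with a two-finger parallel gripper is mounted at the origin on the work surface. World frame = base frame: x ahead of the robot, y to its left, z up, the work surface at z = 0. Lengths are in m, angles in degrees, forces in N, time in s.
With the tool pointing down it reaches from about 0.325 to 0.85 m from the base axis. Payload 15.5 kg.
Tool frame: the origin (TCP) lies between the finger pads; the fingertips stand 19 mm ahead of it and the grasp point (between the pads) is the TCP (ctrl.tip_reach is the distance from the TCP to the fingertips, in m); z points along the fingers, y is the line along which they close (so a half turn about z gives the same grasp; the last joint's range is limited). The gripper opens to 91 mm and grips with 3 to 60 N. Pads are 32 mm wide; open, the fingers measure 118 mm over their backs; the gripper's body (76 mm by 178 mm) begins 60 mm behind the grasp point.
Start: joints at [-78.008, 28.281, 77.091, -0, 74.628, -5.472], TCP at [0.188, -0.596, 0.233] pointing down, gripper open.
Joint ranges: [-166.48, 166.48], [-47.26, 123.95], [12.59, 153.08], [-70.14, 250.14], [6.76, 159.57], [-176.63, 176.63]. Speed limits (degrees/s): [108.29, 108.29, 147.25, 172.46, 172.46, 172.46].

### API

Orientations are given as a 3x3 rotation matrix whose columns are the frame's x, y, z axes.
In Python, from bench import ctrl gives the robot as it stands. Calls block until the motion is done:
- ctrl.goto(position, orientation): joint-space move of the TCP to a pose.
- ctrl.move_l(position, vel=0.15, ori=None, contact_N=None): straight line of the TCP; ori=None keeps the orientation; vel is the mean speed in m/s. With contact_N (N) it stops when the force on the tool has changed by that much, and returns True; else False.
- ctrl.movej(angles): joint-space move.
- ctrl.command_gripper(opening): opening from 0.0 (shut) to 1.0 (fully open); the grip force is fixed at half the most; returns when the fingers have stopped.
- ctrl.sleep(seconds).
- ctrl.ik(position, orientation): joint angles nearest the present ones, or None.
- ctrl.read_camera(name): name is "scene" or "top" or "wrist"; returns the picture (480x640x3 uint8, blue, green, red); there is no depth.
- ctrl.camera_params(name): a dict with "fx", "fy", "cx", "cy" (pixels), "pose" (4x4, takes a point from camera to world coordinates); the wrist camera has in their place "T_tool_cam" (4x4, takes a point from camera to tool coordinates, whose origin is the TCP and whose axes are the flange's). Camera axes: x right, y up, looking along -z (the intrinsics and any distortion apply to the point x, -y, -z); pixel columns grow to the right and rows downward; lengths in m; the calibration is good to about 2 mm. A picture is of the moment at which its call begins: read the wrist's pose just before it. camera_params takes no time and is no camera call.
A pose or a line that the arm cannot do raises ctrl.MotionError and nothing moves.
- ctrl.sign_off(): hands the job in; it is judged then, once.
Trained networks look in the newest picture that a camera, given by its name, has taken for a name from the list of things; names that differ only in an ending like _2 or _b are one class to them, and where a whole thing is asked for, a point or a joint stands for the part that bears it (a point fixed in the world has none). Each returns a list of dicts, best first, with "score" (0 to 1); they miss things now and then, are a little off and sometimes report something else, mostly with a low value. They report only what shows in the picture. A call takes as long as a camera call.
- ctrl.find_in(camera, query): "bbox" ([centre column, centre row, width, height] in pixels, round what is visible of it).
Readings, each from a call of its own:
- ctrl.read_t(): time.
- ctrl.read_q(): joint angles.
- ctrl.read_dq(): joint speeds.
- ctrl.read_effort(): joint torques, N m.
- ctrl.read_tool_pos(): TCP position.
- ctrl.read_eef_rot(): TCP orientation.
- ctrl.read_contact_force(): force on the tool from outside, world axes, zero at the start.
- ctrl.read_wrist_torque(): the same for the moment, N m.
- ctrl.read_grip_width(): opening from 0.0 (shut) to 1.0 (fully open).
- ctrl.read_grasp_force(): force on a finger pad.
Only numpy, scipy, OpenCV 4.12 (cv2) and the standard library are available. Lean on these libraries where they do the work, as an engineer would, in place of code of your own. Each camera call takes 0.05 s, during which the arm holds its last target. There are 200 camera calls.

### The job

The scanner cannot read the label of the long sample tube: lift that tube out of the compartment tray and lay it in the two V rests of the reading stand, label midway between them. Then pick up the hand lens by its handle and finish while holding it still and level over the middle of the label, the lens at the height of the pointer on the stand's post and touching nothing but the gripper. Do not knock the lens against the stand or the tube, and leave the pointer, the two short tubes and the other things on the bench as they are.

Things in the scene. Friction and masses are not known exactly. Their poses are not given: they have to be found in the camera images.
- long_tube: The tube to read: clear sample tube 13 mm in diameter, 106 mm over all, 16 g, lying level in one of the tray's compartments. Origin on its axis at the middle of the white bar-code label (52 mm long, right round). x along the axis to the ribbed purple closure (16 mm diameter, x = +40 to +62 mm); round bottom at x = -44 mm.
- short_tube_a: Bystander: same kind of tube with the same closure but only 81 mm over all (bottom at x = -31 mm, closure x = +28 to +50 mm). Lies in another compartment of the tray.
- short_tube_b: Bystander: same as short_tube_a, in the remaining compartment.
- tray: Fixed grey tray, 144 (x) x 268 (y) x 26 mm high, walls 4 mm, origin under its centre. Two dividers make three compartments 84 mm wide, centred at y = -88, 0, +88 mm. In each a tube lies along x, axis at z = 24 mm, label middle at x = 0, in two 4 mm thick V rests at x = -22 and +22 mm (arms 12 mm to each side, 1 mm above the axis). Floor at z = 4 mm.
- stand: Fixed reading stand, origin on the bench under the middle of the tube rests. Dark base 18 mm high, x = -60 to +125 mm, y = -65 to +65 mm. Two 5 mm thick aluminium V rests at y = -26 and +26 mm hold a tube lying along y (45 degree faces, arms 12 mm to each side, 1 mm above the tube axis). 12 mm steel post with a scale at x = +98 mm, y = 0, up to z = 195 mm.
- cradle (a point): Point of the stand midway between its two V rests, on the axis of a seated tube, 46 mm above the bench. Axes as the stand: y along the seated tube (closure either way), x towards the post.
- pointer_tip (a point): Tip of the thin level pointer on the black collar (26 mm diameter, 18 mm high) clamped on the stand's post. It points at the rests, level with the collar's middle, and lies 66 mm from the cradle point along the stand's x. Its height (128 to 173 mm above the bench, different each time) is the height for the middle plane of the lens. z is up.
- lens: Hand lens, 130 g, lying flat on the bench. Origin under the centre of the round glass, on the underside; z square to the glass. Black rim 85 mm diameter, 14 mm thick. Straight flat-sided black handle along -x, 18 mm wide (y), 16 mm high, from x = -57 to -157 mm. Centre of mass near x = -31 mm.
- lens_centre (a point): Centre of the lens glass, on the middle plane of lens and handle (8 mm above the lens's underside). Axes as the lens.
- mouse: Bystander: black computer mouse, 60 x 105 x 30 mm, origin under its centre.
- jar: Bystander: small specimen jar with white lid, 52 mm diameter, 62 mm high, origin under its centre.
- marker: Bystander: marker pen, 135 mm long, 14 mm thick, along its x.
- dish: Bystander: closed culture dish, 90 mm diameter, 16 mm high, origin under its centre.
- scanner: Bystander: hand bar-code scanner lying on the bench, 150 mm long along its x, 62 mm wide, 35 mm high.

How it is judged:
By the outcome, as a careful person would: the job done as asked, in the order asked, and still so for the second after the job is handed in, while the arm keeps its last pose, push and grip.
It also fails if it takes over 72 s, if anything falls off the work surface, if the arm or the gripper's body presses on something with over 40 N, if the wrist force passes 120 N, or if a joint passes its speed limit or range.

## Working session

There is one attempt and no reset: what is moved stays moved. The work goes in short steps, each a Python script; the robot and the scene stay as the last script left them, time stands still between calls to the robot, and variables do not carry over. Pictures are saved under pics/ and viewed, at most 10 in all, crops included, and the job is handed in when it is done.

```bash
mkdir -p pics; ls; python3 - <<'E'
from bench import ctrl
import cv2,numpy as np
for n in ["scene","top"]:
    im=ctrl.read_camera(n); cv2.imwrite(f"pics/{n}0.png",im)
    p=ctrl.camera_params(n); print(n,{k:(np.round(v,4).tolist() if k=='pose' else v) for k,v in p.items()})
    for q in ["long_tube","tray","stand","lens","pointer_tip","mouse","jar","marker","dish","scanner"]:
        print(q,[(round(d['score'],2),np.round(d['bbox']).tolist()) for d in ctrl.find_in(n,q)[:4]])
p=ctrl.camera_params("wrist");print(p);print(ctrl.read_eef_rot(),ctrl.read_t())
E
```

```text
bench.py
pics
scene {'fx': 465.66534454077186, 'fy': 465.66534454077186, 'cx': 325.43893768949454, 'cy': 236.80008161173205, 'pose': [[-0.8281, -0.3565, 0.4327, 0.9624], [0.5604, -0.5068, 0.6551, 0.6828], [-0.0142, 0.7849, 0.6194, 0.7332], [0.0, 0.0, 0.0, 1.0]]}
long_tube [(0.92, [395.0, 369.0, 50.0, 29.0])]
tray [(0.69, [374.0, 345.0, 141.0, 128.0]), (0.2, [255.0, 211.0, 17.0, 16.0])]
stand [(0.76, [284.0, 234.0, 94.0, 86.0])]
lens [(0.69, [262.0, 197.0, 54.0, 34.0])]
pointer_tip [(0.54, [254.0, 211.0, 16.0, 10.0])]
mouse [(0.58, [375.0, 248.0, 32.0, 32.0])]
jar [(0.75, [197.0, 228.0, 24.0, 27.0])]
marker [(0.6, [319.0, 384.0, 71.0, 21.0])]
dish [(0.59, [200.0, 203.0, 33.0, 22.0]), (0.22, [317.0, 384.0, 73.0, 23.0])]
scanner [(0.74, [523.0, 348.0, 90.0, 63.0]), (0.71, [284.0, 233.0, 89.0, 87.0]), (0.31, [263.0, 193.0, 62.0, 34.0])]
top {'fx': 535.2926611149493, 'fy': 535.2926611149493, 'cx': 314.3485036034758, 'cy': 232.6277184063924, 'pose': [[0.002, 0.9921, -0.1253, 0.3341], [-0.9999, -0.0001, -0.0172, 0.0192], [-0.017, 0.1253, 0.992, 1.5793], [0.0, 0.0, 0.0, 1.0]]}
long_tube [(0.
[... 446 characters left out ...]
sh [(0.76, [469.0, 190.0, 35.0, 26.0])]
scanner [(0.7, [189.0, 297.0, 56.0, 25.0])]
{'fx': 336.0198159068596, 'fy': 336.0198159068596, 'cx': 316.92251964561314, 'cy': 238.51432530164269, 'T_tool_cam': array([[ 1.94192509e-04,  9.61420859e-01,  2.75081615e-01,
         7.83319702e-02],
       [ 9.99999543e-01, -4.44080407e-04,  8.46133414e-04,
        -1.41660081e-04],
       [ 9.35648669e-04,  2.75081325e-01, -9.61420506e-01,
        -1.51397942e-01],
       [ 0.00000000e+00,  0.00000000e+00,  0.00000000e+00,
         1.00000000e+00]])}
[[ 9.53910820e-01  3.00090233e-01  1.39987452e-05]
 [ 3.00090232e-01 -9.53910819e-01  4.37764645e-05]
 [ 2.64904439e-05 -3.75579565e-05 -9.99999999e-01]] 1.1
```

```bash
python3 - <<'E'
import cv2
t=cv2.imread("pics/top0.png")[130:330,150:510]
s=cv2.imread("pics/scene0.png")[150:430,160:580]
cv2.imwrite("pics/t1.png",cv2.resize(t,(792,440),interpolation=cv2.INTER_CUBIC))
cv2.imwrite("pics/s1.png",cv2.resize(s,(798,532),interpolation=cv2.INTER_CUBIC))
E
```

```text
(no output)
```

View pics/t1.png

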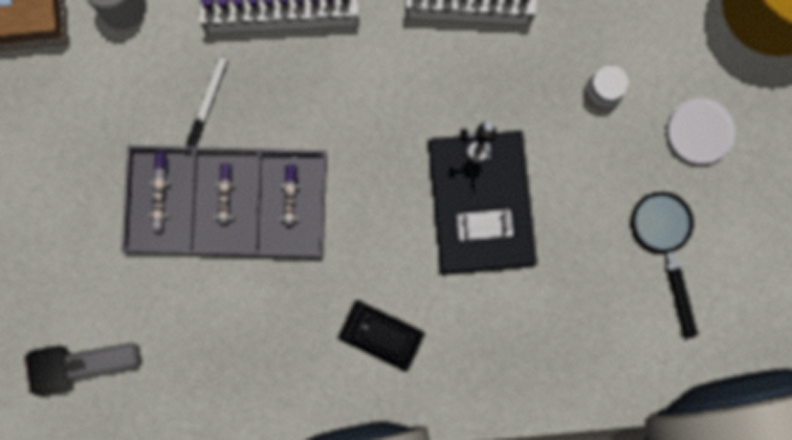

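View pics/s1.png

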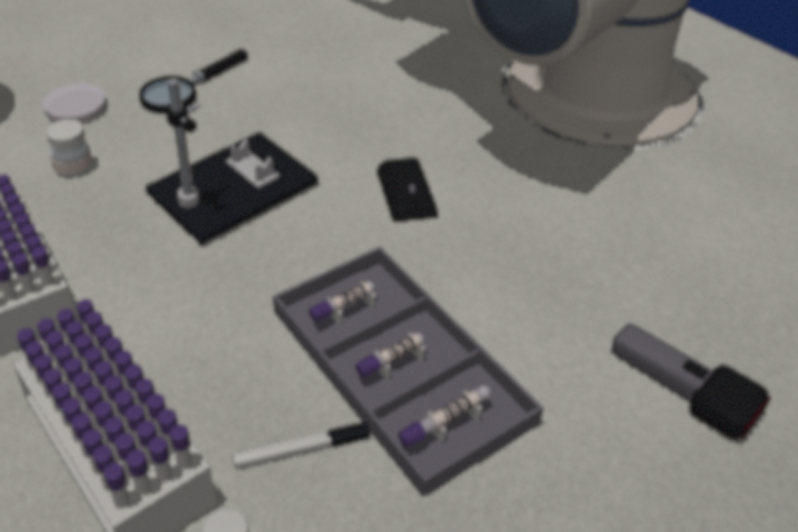

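```bash
cat > h.py <<'E'
from bench import ctrl
import cv2,numpy as np
D=np.array([[1.,0,0],[0,-1,0],[0,0,-1]])
def K(p): return p['fx'],p['fy'],p['cx'],p['cy']
def ray(p,T,uv):
    fx,fy,cx,cy=K(p); d=T[:3,:3]@np.array([(uv[0]-cx)/fx,-(uv[1]-cy)/fy,-1.]); return T[:3,3],d
def at_z(p,T,uv,z):
    o,d=ray(p,T,uv); return o+d*(z-o[2])/d[2]
def proj(p,T,X):
    c=T[:3,:3].T@(np.asarray(X)-T[:3,3]); fx,fy,cx,cy=K(p); return np.array([cx-fx*c[0]/c[2],cy+fy*c[1]/c[2]])
def wrist(name):
    p=ctrl.camera_params("wrist"); T=np.eye(4); T[:3,3]=ctrl.read_tool_pos(); T[:3,:3]=ctrl.read_eef_rot()
    T=T@p['T_tool_cam']; im=ctrl.read_camera("wrist"); cv2.imwrite(f"pics/{name}.png",im); np.save(f"pics/{name}.npy",T); return im,p,T
def yaw(a,tilt=0): # tool x along heading a (rad), pointing down
    c,s=np.cos(a),np.sin(a); return np.array([[c,s,0],[s,-c,0],[0,0,-1.]])
E
python3 - <<'E'
from h import *
p=ctrl.camera_params("top");T=p['pose']
f=lambda u,v,z:at_z(p,T,(150+u/2.2,130+v/2.2),z)[:2].round(4)
for n,u,v,z in [("lens",662,223,.008),("hend",690,335,.016),("tubelab",158,202,.024),("tray",226,203,.026),("cradle",485,225,.04)]: print(n,f(u,v,z))
print([f(*c,.018) for c in [(429,139),(521,131),(536,265),(440,272)]])
print([f(*c,.026) for c in [(129,147),(326,152),(323,258),(125,255)]])
L=f(662,223,.008);S=f(485,225,.04);B=f(158,202,.024)
for n,pos in [("wl",[L[0]-.06,L[1],.2]),("ws",[S[0]-.03,S[1],.27]),("wt",[B[0],B[1]-.02,.17])]:
    ctrl.goto(pos,D); im,p,T=wrist(n); print(n,ctrl.read_t())
    for q in dict(wl=["lens","dish"],ws=["stand","pointer_tip"],wt=["long_tube","tray"])[n]:
        print(q,[(round(d['score'],2),np.round(d['bbox']).tolist()) for d in ctrl.find_in("wrist",q)[:3]])
cv2.imwrite("pics/v1.png",np.hstack([cv2.resize(cv2.imread(f"pics/{n}.png"),(400,300),interpolation=cv2.INTER_AREA) for n in ["wl","wt"]]))
E
```

```text
lens [ 0.5363 -0.3561]
hend [ 0.3866 -0.3865]
tubelab [0.5627 0.3187]
tray [0.561  0.2272]
cradle [ 0.5295 -0.1165]
[array([ 0.6492, -0.0444]), array([ 0.66  , -0.1683]), array([ 0.4788, -0.1855]), array([ 0.4694, -0.0581])]
[array([0.6372, 0.3593]), array([0.63 , 0.094]), array([0.4872, 0.0971]), array([0.4912, 0.3607])]
wl 2.5583
lens [(0.63, [315.0, 209.0, 86.0, 187.0])]
dish [(0.87, [376.0, 37.0, 101.0, 74.0])]
ws 3.6917
stand [(0.62, [310.0, 139.0, 125.0, 189.0])]
pointer_tip [(0.91, [290.0, 81.0, 63.0, 63.0])]
wt 5.4333
long_tube [(0.77, [293.0, 214.0, 20.0, 111.0])]
tray [(0.29, [488.0, 221.0, 30.0, 89.0])]
```

View pics/ws.png

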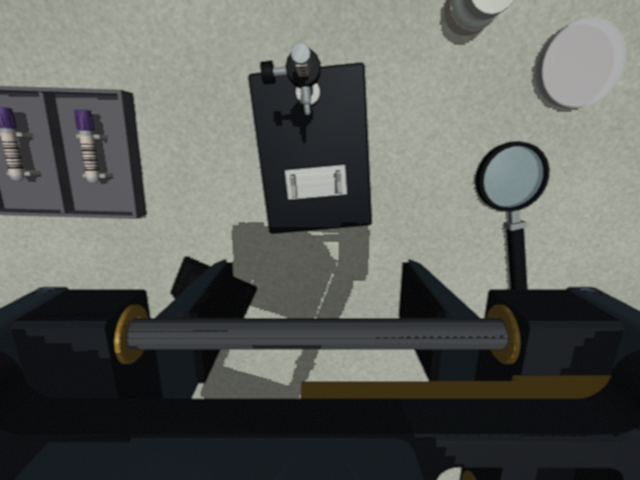

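View pics/v1.png

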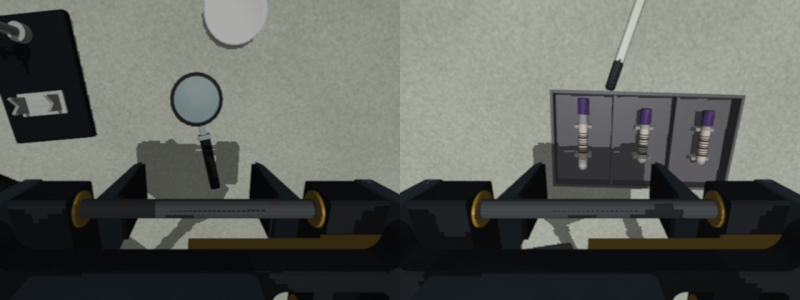

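```bash
python3 - <<'E'
import cv2,numpy as np
def c(n,x,y,w,h,s):
    im=cv2.imread(f"pics/{n}.png")[y:y+h,x:x+w]; im=cv2.resize(im,None,fx=s,fy=s,interpolation=cv2.INTER_CUBIC)
    return cv2.convertScaleAbs(im,alpha=1.5,beta=15)
cv2.imwrite("pics/z1.png",np.hstack([c("ws",240,35,145,200,3),c("wt",240,140,80,150,4)[:,:320]]))
E
```

```text
(no output)
```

View pics/z1.png

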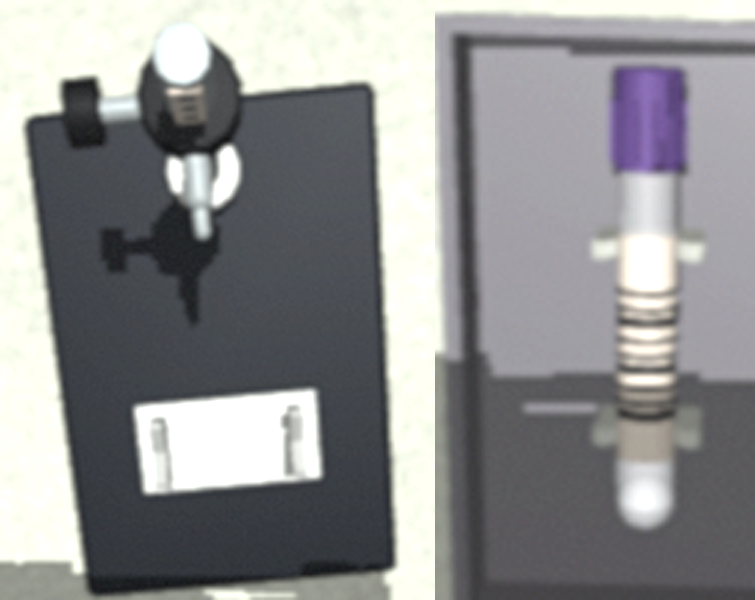

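```bash
python3 - <<'E'
from h import *
from scipy.optimize import least_squares as ls
p=ctrl.camera_params("wrist")
T=np.load("pics/ws.npy")
px=np.array([(27,122),(370,85),(395,567),(92,592)])/3+[240,35]
loc=np.array([(125,65),(125,-65),(-60,-65),(-60,65)])/1e3
R=lambda a:np.array([[np.cos(a),-np.sin(a)],[np.sin(a),np.cos(a)]])
W=lambda s,l,z:np.r_[s[:2]+R(s[2])@l,z]
r=ls(lambda s:np.ravel([proj(p,T,W(s,l,.018))-q for l,q in zip(loc,px)]),[.53,-.12,0]); s=r.x
print("stand",s[:2].round(4),np.degrees(s[2]),r.fun.round(1))
tip=np.array([203,240])/3+[240,35]
for z in (.128,.15,.173): print(z,proj(p,T,W(s,np.array([.066,0]),z)).round(1))
rz=ls(lambda z:proj(p,T,W(s,np.array([.066,0]),z[0]))-tip,[.15]);print("tip z",rz.x,rz.fun,tip)
pc=np.mean([(133,407),(317,389),(323,478),(143,494)],0)/3+[240,35]
print("plate",pc,[proj(p,T,W(s,np.zeros(2),z)).round(1).tolist() for z in (.018,.022,.046)])
# tube
T=np.load("pics/wt.npy"); g=lambda u,v:np.array([(u-435)/4+240,140+v/4])
for n,q,z in [("lab+",g(648,235),.0295),("lab-",g(645,460),.0295),("bottom",g(645,530),.026),("clos inner",g(648,171),.031),("traycorner",g(436,18),.026)]: print(n,at_z(p,T,q,z).round(4))
# lens: dark ring on bench
T=np.load("pics/wl.npy"); im=cv2.imread("pics/wl.png"); 
m=(im.max(2)<70).astype(np.uint8); m[:100]=0;m[215:]=0;m[:,:255]=0;m[:,380:]=0
cs,_=cv2.findContours(m,cv2.RETR_EXTERNAL,cv2.CHAIN_APPROX_NONE); c=max(cs,key=len)
P=np.array([at_z(p,T,q[0],.008)[:2] for q in c])
e=cv2.fitEllipse((P*1e4).astype(np.float32)); print("lens",np.round(e[0],1),np.round(e[1],1),len(c),cv2.boundingRect(c))
cv2.imwrite("pics/z2.png",cv2.convertScaleAbs(cv2.resize(im[100:310,255:395],None,fx=2.8,fy=2.8,interpolation=cv2.INTER_CUBIC),alpha=1.5,beta=15))
E
```

```text
stand [ 0.5317 -0.1164] 5.386511922021324 [-2.4 -2.   2.  -2.1  1.9  2.3 -1.5  3.5]
0.128 [308.7 117.5]
0.15 [308.  115.5]
0.173 [307.1 113. ]
tip z [0.15538269] [ 0.16003077 -0.05515166] [307.66666667 115.        ]
plate [316.33333333 182.33333333] [[316.6, 182.6], [316.5, 182.9], [316.5, 185.5]]
lab+ [0.594  0.3189 0.0295]
lab- [0.5421 0.3206 0.0295]
bottom [0.5235 0.3212 0.026 ]
clos inner [0.6081 0.3185 0.031 ]
traycorner [0.6398 0.3631 0.026 ]
lens [ 5372.4 -3533. ] [818.  826.8] 238 (273, 116, 83, 86)
```

View pics/z2.png

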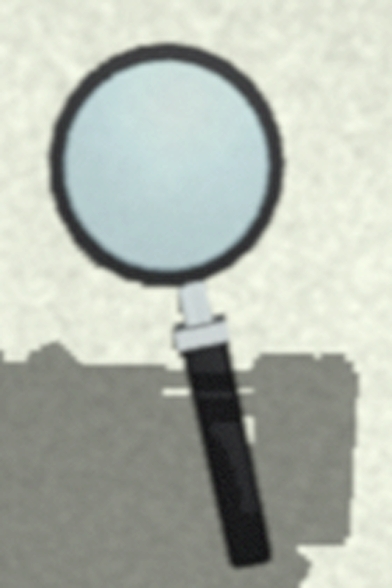

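```bash
cat >> h.py <<'E'
S=np.array([.5317,-.1164]); SY=np.radians(5.39); SX=np.array([np.cos(SY),np.sin(SY),0]); SYv=np.array([-np.sin(SY),np.cos(SY),0]); Z=np.array([0,0,1.])
def tilt(deg,x): # tool leans to -stand x, tool x axis given (perpendicular)
    t=np.radians(deg); z=SX*np.sin(t)-Z*np.cos(t); return np.c_[x,np.cross(z,x),z]
E
python3 - <<'E'
from h import *
p=ctrl.camera_params("wrist"); T=np.load("pics/wl.npy")
for q in [(206,345),(251,558)]: print("handle",at_z(p,T,(255+q[0]/2.8,100+q[1]/2.8),.016).round(4))
C=np.r_[S,.046]
t=np.radians(45); z=SX*np.sin(t)-Z*np.cos(t); x=-(SX*np.cos(t)+Z*np.sin(t)); R=np.c_[x,np.cross(z,x),z]
pos=np.r_[(C-.11*SX)[:2],.28]
ok=ctrl.ik(pos,R); print(ok)
for sgn in (1,-1): print(sgn,ctrl.ik(C-.007*tilt(30,sgn*SYv)[:,2],tilt(30,sgn*SYv)))
if ok is not None:
    ctrl.goto(np.r_[.42,.1,.3],D); ctrl.goto(pos,R); im,p,T=wrist("wp"); print(ctrl.read_t(),[d for d in ctrl.find_in("wrist","pointer_tip")[:2]])
    for h in (.128,.15,.173): print(h,proj(p,T,np.r_[(C+.066*SX)[:2],h]).round(1))
    u,v=proj(p,T,np.r_[(C+.066*SX)[:2],.15]).round().astype(int)
    cv2.imwrite("pics/z3.png",cv2.resize(im,None,fx=1.25,fy=1.25))
E
```

```text
handle [ 0.4744 -0.3683  0.016 ]
handle [ 0.3888 -0.3867  0.016 ]
[-52.90775338   1.24066014 128.73870813  63.26079446  42.34830493
 165.41912394]
1 [ -28.97583189   35.62393987  122.57118686  102.29541059   16.78990882
 -133.46009713]
-1 [-28.97583189  35.62393987 122.57118686 102.29541059  16.78990882
  46.53990287]
8.1583 [{'bbox': [326.0, 253.4, 37.7, 17.9], 'score': 0.94}]
0.128 [315.9 226. ]
0.15 [315.9 242.5]
0.173 [315.8 260.8]
```

View pics/z3.png

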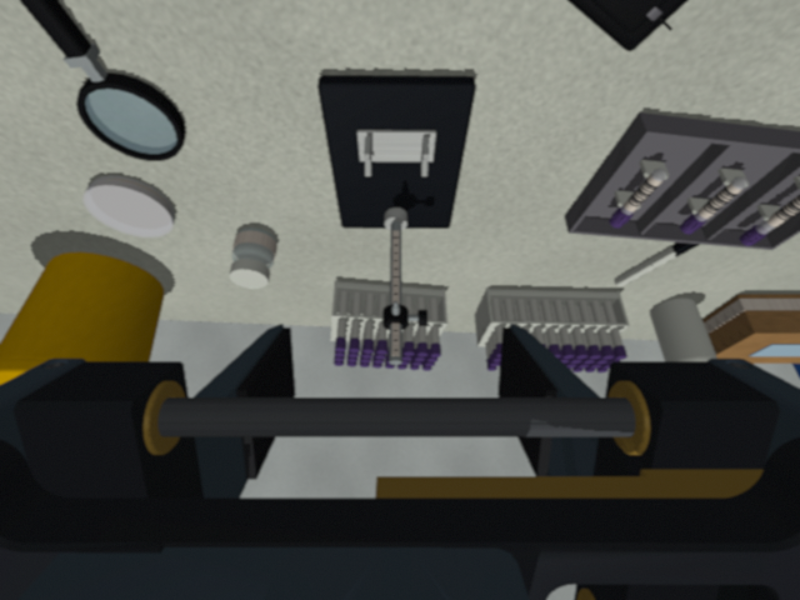

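```bash
python3 - <<'E'
from h import *
from scipy.optimize import brentq
p=ctrl.camera_params("wrist"); T=np.load("pics/wp.npy"); im=cv2.imread("pics/wp.png")
g=im.max(2)
print(g[238:270,306:328])
C=np.r_[S,0]
for x in (.098,.066): print(x,[(h,proj(p,T,C+x*SX+h*Z).round(1).tolist()) for h in (.13,.15,.17)])
# base front edge check of pose: stand top corners
print([proj(p,T,C+a*SX+b*SYv+.018*Z).round(1).tolist() for a in(-.06,.125) for b in(-.065,.065)])
E
```

```text
[[103 101  95  89  87  82  77  88 106 116 116 114 110  93  77  81  90  93
   95  99 102 101]
 [103  99  95  90  86  81  78  88 105 114 113 112 109  93  78  82  90  93
   95 100 102 102]
 [101 100  95  89  86  81  77  86 101 104 103 105 105  92  78  82  89  93
   95  99 102 102]
 [102 100  95  90  86  82  78  84  93  93  93  96 101  91  79  82  90  93
   95  99 102 101]
 [102 101  95  91  86  82  75  78  89  99 105 101  95  86  74  80  89  93
   96  99 101 102]
 [103 100  95  86  79  72  61  64  83 107 121 112  91  71  61  69  80  87
   92  99 102 102]
 [102  98  87  71  56  45  39  48  78 112 128 118  92  62  41  41  53  67
   83  94 103 102]
 [ 99  86  66  45  27  18  23  52  88 116 126 118  95  63  31  17  23  37
   61  83  96 102]
 [ 88  66  40  21  11  10  29  65  99 121 128 121 104  73  36  11   9  15
   35  63  89 100]
 [ 80  48  20  12   6  12  33  71 107 130 136 131 112  80  41  15  11   6
   15  44  76  95]
 [ 71  37  11   7   7  12  33  71 109 132 138 133 113  82  43  14  10   8
   12  32  63  88]
 [ 66  33  12   9  11  12  31  69 108 130 137 131 114  82  41  15  10  10
   
[... 1397 characters left out ...]
  98 102 102]
 [101  98 114 153 170 144 103  93 102 105 103 105 108  97  89 100 104  95
   92  98 101 102]
 [100  98 113 150 162 133  96  93 108 115 115 117 113  97  83  85  91  90
   92  97 100 101]
 [101  98 113 143 144 112  83  92 107 113 115 114 111  98  80  78  84  89
   91  98 101 101]
 [102  98 113 138 135 100  79  90 106 112 113 112 109  95  78  75  83  88
   91  97 101 102]
 [101  99 111 132 128  96  79  91 106 112 112 112 109  94  78  75  84  89
   92  97 101 102]]
0.098 [(0.13, [315.9, 240.5]), (0.15, [315.9, 254.9]), (0.17, [315.8, 269.9])]
0.066 [(0.13, [315.9, 227.4]), (0.15, [315.9, 242.5]), (0.17, [315.8, 258.3])]
[[251.3, 67.0], [380.8, 67.4], [272.2, 183.0], [359.7, 183.1]]
```

```bash
python3 - <<'E'
from h import *
R=yaw(np.radians(-1.8)); P=np.array([.568,.3197,.031])
ctrl.goto([.42,.1,.3],D); ctrl.goto(P+[0,0,.12],R); ctrl.command_gripper(.5)
ctrl.move_l(P+[0,0,.03]); hit=ctrl.move_l(P,vel=.05,contact_N=6)
print("hit",hit,ctrl.read_tool_pos().round(4)); assert not hit
ctrl.command_gripper(0); print("w",ctrl.read_grip_width()*91,ctrl.read_grasp_force())
assert .1<ctrl.read_grip_width()<.2
ctrl.move_l(P+[0,0,.03],vel=.06); ctrl.move_l(P+[0,0,.17],vel=.2); im,p,T=wrist("wg")
print("w",ctrl.read_grip_width()*91,ctrl.read_t())
print(ctrl.find_in("wrist","long_tube")[:1])
tp=ctrl.read_tool_pos();tr=ctrl.read_eef_rot()
for x in (-.044,-.026,.026,.04,.062): print(x,proj(p,T,tp+tr@[x,0,.007]).round(1))
cv2.imwrite("pics/z4.png",cv2.resize(im[100:480,120:520],(800,600)[:1]+(600,) if 0 else (632,600)))
E
```

```text
hit False [0.5681 0.3197 0.031 ]
w 12.092364427531574 29.999663829803467
w 12.073188073544198 15.3583
[{'bbox': [317.9, 274.6, 36.0, 191.0], 'score': 0.74}]
-0.044 [317.7 371.9]
-0.026 [317.7 343.4]
0.026 [317.8 251.8]
0.04 [317.9 224.4]
0.062 [317.9 178.7]
```

View pics/z4.png

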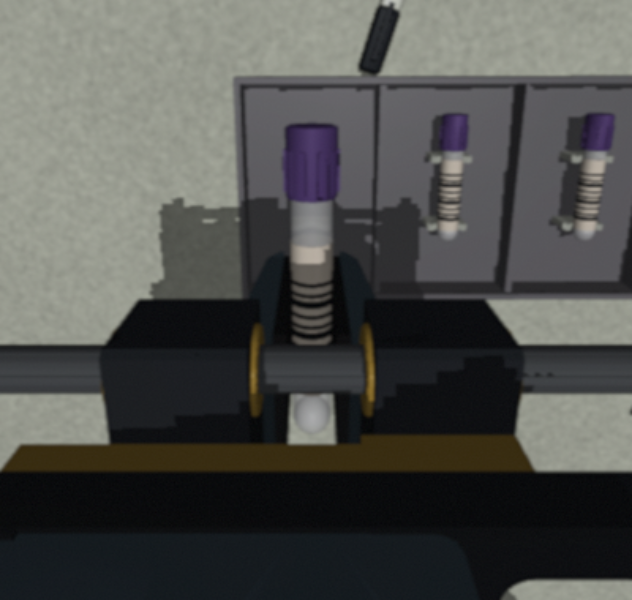

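```bash
python3 - <<'E'
from h import *
R=tilt(30,-SYv); C=np.r_[S,.046]; P=C-.007*R[:,2]
ctrl.goto(P-.02*SX+.19*Z,R); print(ctrl.read_t(),ctrl.read_q().round(0) if hasattr(ctrl.read_q(),'round') else ctrl.read_q())
ctrl.move_l(P+.08*Z); ctrl.move_l(P+.006*Z,vel=.08); ctrl.sleep(.3)
f0=ctrl.read_contact_force()
hit=ctrl.move_l(P-.004*Z,vel=.015,contact_N=3); ctrl.sleep(.2)
tp=ctrl.read_tool_pos(); print("hit",hit,"dz mm",(tp-P).round(4)*1e3,np.round(ctrl.read_contact_force()-np.array(f0),1),ctrl.read_t())
E
```

```text
17.0417 [-31.  11. 113.  31.  35. 122.]
hit True dz mm [ 0.2 -0.   0.2] [ 3.5  0.9 -0.1] 19.9667
```

```bash
python3 - <<'E'
from h import *
R=ctrl.read_eef_rot(); tp=ctrl.read_tool_pos()
ctrl.command_gripper(.25); print(ctrl.read_grip_width()*91, np.round(ctrl.read_contact_force(),1))
ctrl.move_l(tp-.06*R[:,2],vel=.08); ctrl.move_l(tp-.15*R[:,2],vel=.2)
# look from above like ws
ctrl.goto(np.r_[(np.r_[S,0]-.06*SX)[:2],.24],yaw(SY)); im,p,T=wrist("wc"); print(ctrl.read_t(),ctrl.find_in("wrist","long_tube")[:2])
C=np.r_[S,.046]
for y in (-.062,-.04,-.026,.026,.044): print(y,proj(p,T,C+y*SYv).round(1))
cv2.imwrite("pics/z5.png",cv2.convertScaleAbs(cv2.resize(im[40:265,210:430],None,fx=2.6,fy=2.6,interpolation=cv2.INTER_CUBIC),alpha=1.4,beta=10))
E
```

```text
22.862274749779484 [ 1.2 -0.5 -0.6]
22.8333 [{'bbox': [329.0, 160.6, 108.0, 11.5], 'score': 0.93}]
-0.062 [381.4 161. ]
-0.04 [359.3 161. ]
-0.026 [345.3 161. ]
0.026 [293.2 161.1]
0.044 [275.2 161.1]
```

View pics/z5.png

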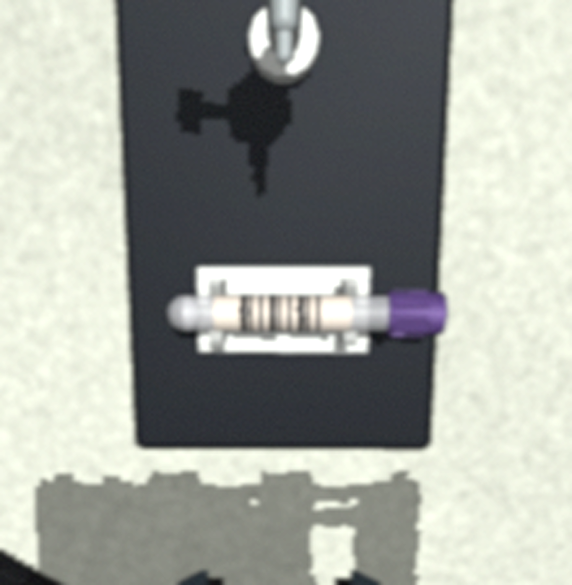

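```bash
python3 - <<'E'
from h import *
a=np.radians(12.4); R=yaw(a); P=np.r_[np.array([.5372,-.3533])-.075*np.array([np.cos(a),np.sin(a)]),.0215]
ctrl.goto(P+[0,0,.13],R); ctrl.command_gripper(.5)
ctrl.move_l(P+[0,0,.03],vel=.2); hit=ctrl.move_l(P,vel=.04,contact_N=6); print(hit,ctrl.read_tool_pos().round(4)); assert not hit
ctrl.command_gripper(0); print("w",ctrl.read_grip_width()*91,ctrl.read_grasp_force())
assert ctrl.read_grip_width()>.15
wrist("g0"); ctrl.move_l(P+[0,0,.01],vel=.03); wrist("g1"); ctrl.move_l(P+[0,0,.14],vel=.12); ctrl.sleep(.3); wrist("g2")
print("w",ctrl.read_grip_width()*91,np.round(ctrl.read_contact_force(),2),np.round(ctrl.read_wrist_torque(),3),ctrl.read_t())
cv2.imwrite("pics/z6.png",np.hstack([cv2.imread(f"pics/{n}.png")[0:400,180:470] for n in("g0","g2")]))
E
```

```text
False [ 0.464  -0.3695  0.0216]
w 17.419583115836843 29.995892643928528
w 17.878167956131858 [ 1.47  0.72 -1.62] [ 0.002  0.047 -0.032] 28.7083
```

View pics/z6.png

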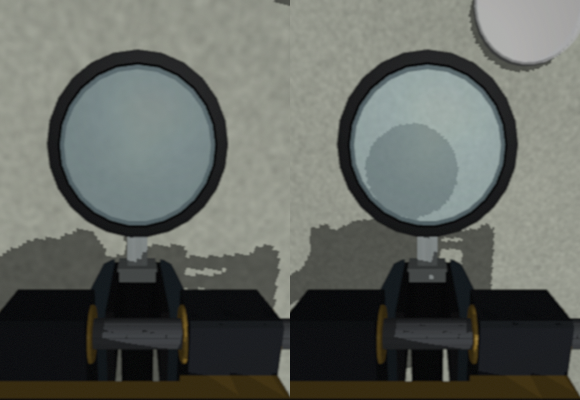

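```bash
cat >> h.py <<'E'
def ring(name):
    im=cv2.imread(f"pics/{name}.png"); g=im.max(2); p=ctrl.camera_params("wrist"); Tc=p['T_tool_cam']
    m=(g<55).astype(np.uint8); m[232:]=0; m[:40]=0; m[:,:220]=0; m[:,420:]=0
    cs,_=cv2.findContours(m,cv2.RETR_EXTERNAL,cv2.CHAIN_APPROX_NONE); c=max(cs,key=cv2.contourArea)[:,0]; c=c[c[:,1]<228]
    P=np.array([at_z(p,Tc,q,.0135) [:2] for q in c]) # tool frame, lens mid plane
    e1=cv2.fitEllipse(c.astype(np.float32)); e2=cv2.fitEllipse((P*1e4).astype(np.float32)); return np.round(e1[0]+e1[1],2),np.round(e2[0]+e2[1],1)
E
python3 - <<'E'
from h import *
for n in("g0","g1","g2"): print(n,*ring(n))
p=ctrl.camera_params("wrist");T=p['T_tool_cam']
d=np.radians(1); c=np.array([.075,0,.0135])
print(proj(p,T,c), proj(p,T,c+[0,0,.075*d]))
E
```

```text
g0 [316.97 143.13 177.57 184.71] [748.9  -3.2 840.5 843.3]
g1 [316.94 143.13 177.47 184.62] [749.   -3.3 840.1 842.9]
g2 [316.94 143.24 177.45 184.92] [748.3  -3.4 839.9 844.6]
[317.61938266 149.61551571] [317.61666875 149.55855135]
```

```bash
python3 - <<'E'
from h import *
R=yaw(SY); h=.148; P=np.r_[S,h+.0135]-.0749*SX-.0003*SYv
p=ctrl.camera_params("scene")
for z in (.14,.148,.156): print(z,[proj(p,p['pose'],np.r_[S,z]+x*SX).round(1).tolist() for x in(.066,.085,.098)])
tp=ctrl.read_tool_pos(); W=P-.09*SX
ctrl.goto(np.r_[W[:2],P[2]+.03],R); ctrl.move_l(W,vel=.1); ctrl.move_l(P,vel=.05); ctrl.sleep(.8)
wrist("f0"); ctrl.read_camera("top"); print([d for d in ctrl.find_in("wrist","pointer_tip")[:2]])
pw=ctrl.camera_params("wrist"); T=np.load("pics/f0.npy")
for z in (.14,.148,.156): print(z,[proj(pw,T,np.r_[S,z]+x*SX).round(1).tolist() for x in(.066,.085,.098)])
im=cv2.imread("pics/f0.png"); print(im.max(2)[0:60:2,308:328:2])
print((ctrl.read_tool_pos()-P).round(4),(ctrl.read_eef_rot()-R).round(4).tolist(),ctrl.read_grip_width()*91,np.round(ctrl.read_contact_force(),2),ctrl.read_t(),np.abs(ctrl.read_dq()).max())
im=ctrl.read_camera("scene");cv2.imwrite("pics/sf.png",im)
for q in("lens","pointer_tip","long_tube"): print(q,ctrl.find_in("scene",q)[:2])
E
```

```text
0.14 [[265.8, 207.2], [258.7, 210.4], [253.7, 212.6]]
0.148 [[265.5, 204.3], [258.3, 207.4], [253.3, 209.6]]
0.156 [[265.2, 201.3], [257.9, 204.4], [252.9, 206.6]]
[]
0.14 [[317.2, -4.5], [317.2, -56.1], [317.2, -93.5]]
0.148 [[317.2, -12.5], [317.2, -67.3], [317.2, -107.2]]
0.156 [[317.1, -21.4], [317.2, -79.8], [317.2, -122.6]]
[[134  52  61  68  68  69  67  56  65 153]
 [140  57  57  61  60  59  60  53  74 159]
 [144  60  50  44  42  42  44  46  78 165]
 [154  65  60  70  68  69  68  52  90 177]
 [172  82  54  60  60  60  59  47 111 178]
 [118  72  45  46  46  45  44  54 143 180]
 [ 88  86  62  46  46  43  45 112 173 180]
 [ 91  92  87  72  59  63  75 149 181 180]
 [ 90  92  91  92  90  96 103 149 181 181]
 [ 90  92  90  91  90 111 167 174 181 182]
 [ 91  90  90  90  88 110 175 181 181 179]
 [ 74  88  92  91  93 143 184 184 168 118]
 [ 56  64  79  85  86 107 130 135  91  56]
 [ 55  55  56  58  58  56  57  56  53  54]
 [ 39  52  55  55  55  55  55  55  50  36]
 [ 16  26  45  50  51  50  51  42  22  26]
 [ 13  15  14  18  16  20  22  17  20  36]
 [ 15  14  16  16  16  21  34  35  35  38]
 [ 16  15  14  15  14  20  36  37  36  39]
 [ 14  14  15  11  16  19  32  37  37  38]
 [ 13  17  14  15  16  15  20  35  38  37]
 [ 17  14  15  17  14  15  18  35  37  38]
 [ 16  15  15  15  16  14  19  37  38  39]
 [ 17  15  16  15  16  14  19  36  38  38]
 [ 16  16  16  18  21  22  23  37  37  38]
 [ 31  35  38  39  39  42  41  42  40  40]
 [ 41  41  41  41  42  41  42  43  41  42]
 [ 42  41  42  42  41  42  41  41  42  41]
 [ 42  41  42  40  42  41  41  42  41  42]
 [ 41  40  41  41  41  41  42  42  42  42]]
[0. 0. 0.] [[-0.0, 0.0, 0.0], [0.0, 0.0, -0.0], [0.0, 0.0, 0.0]] 17.92207096352769 [ 0.25  0.89 -1.57] 33.0667 0.10938481692568673
lens [{'bbox': [306.8, 190.2, 69.7, 38.9], 'score': 0.58}]
pointer_tip [{'bbox': [254.7, 212.5, 17.9, 14.0], 'score': 0.62}]
long_tube [{'bbox': [289.8, 229.8, 29.4, 20.3], 'score': 0.49}]
```

```bash
python3 - <<'E'
import cv2,numpy as np
np.set_printoptions(linewidth=200)
print(cv2.imread("pics/scene0.png").max(2)[196:224,242:272])
from h import *
p=ctrl.camera_params("scene");T=p['pose']
print("post top",proj(p,T,np.r_[S,.195]+.098*SX),"foot",proj(p,T,np.r_[S,.018]+.098*SX))
print("tube", [proj(p,T,np.r_[S,.046]+y*SYv).round(1).tolist() for y in(-.062,.044)])
print(cv2.imread("pics/scene0.png").max(2)[184:202,242:266])
E
```

```text
[[125 129 131 132 132 127 111  93  84  81  77  80  99 120 127 125 118 108  89  67  89 129 148 152 152 154 153 153 155 156]
 [132 134 135 135 135 130 115  96  84  80  77  80  98 122 131 131 128 117  97  69  80 120 147 154 156 154 154 155 156 157]
 [136 135 136 136 136 133 120  99  85  81  77  79  97 120 131 133 129 118  93  60  65 107 141 154 156 156 156 153 156 155]
 [136 136 137 136 136 135 123 101  87  81  78  78  92 116 130 131 124 106  77  47  56 100 138 154 154 157 155 156 155 155]
 [136 136 136 137 137 136 124 105  89  82  78  78  91 112 125 124 108  83  55  35  55 101 138 152 155 155 156 156 156 155]
 [136 137 136 137 137 135 127 107  91  83  79  79  86 104 112 103  82  57  35  32  59 102 139 153 155 154 155 156 155 155]
 [136 137 136 137 137 136 126 109  91  84  80  78  80  89  87  73  53  35  25  37  67 107 140 152 154 154 154 154 156 155]
 [129 131 132 133 133 130 123 108  91  83  80  76  76  74  61  44  32  26  32  59  87 117 140 151 153 154 154 155 156 155]
 [106 112 115 114 114 111 104  95  88  83  80  77  75  69  50  30  30  37  56  83 111 127 138 146 150 154 154 155 15
[... 3535 characters left out ...]
7 115]
 [114 118 120 124 126 122 107  95  90  86  82  83 100 115 119 111 104  89  70  60  85 118 135 141]
 [125 129 131 132 132 127 111  93  84  81  77  80  99 120 127 125 118 108  89  67  89 129 148 152]
 [132 134 135 135 135 130 115  96  84  80  77  80  98 122 131 131 128 117  97  69  80 120 147 154]
 [136 135 136 136 136 133 120  99  85  81  77  79  97 120 131 133 129 118  93  60  65 107 141 154]
 [136 136 137 136 136 135 123 101  87  81  78  78  92 116 130 131 124 106  77  47  56 100 138 154]
 [136 136 136 137 137 136 124 105  89  82  78  78  91 112 125 124 108  83  55  35  55 101 138 152]
 [136 137 136 137 137 135 127 107  91  83  79  79  86 104 112 103  82  57  35  32  59 102 139 153]]
```

```bash
python3 - <<'E'
from h import *
ctrl.sleep(.5); print(ctrl.read_tool_pos().round(4),np.abs(ctrl.read_dq()).max(),ctrl.read_grip_width()*91); print(ctrl.sign_off())
E
```

```text
[ 0.4572 -0.1237  0.1615] 0.1494026905478934 17.758419240833035
the job is handed in; nothing more can be done
None
```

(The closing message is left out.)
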